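# Park and purge the treatment handpiece

## Task

Lay the handpiece gently in the tilted rest of the purge stand, nose down at the dish and body against the lower stop, and let go of it. Then turn the key switch on the machine's panel clockwise to on (a quarter turn), push the spring-centred toggle fully over towards the side where the purge stand is (never the other way), hold it there for a good second and let it spring back to the middle, then turn the key back to off. Leave the other things on the table where they are.

Things in the scene. Friction and masses are not known exactly. Their poses are not given: they have to be found in the camera images.
- machine: White desktop treatment machine with silver hood and dark screen, 400 mm deep (x), 362 mm wide (y), about 300 mm high; fixed. Origin on the table under its centre; its own -x faces the robot, +y is its left as the robot sees it, z up. A sloping white control panel forms its low front
- toggle_pivot (a point): Pivot of the toggle, 10 mm above the panel surface at the panel's centre, at machine (-135, 0, 99) mm
- toggle_tip (a point): Top end of the toggle: a black upright paddle 22 mm up the slope by 12 mm thick (in machine y), its end 70 mm from the pivot and, at rest, 80 mm off the panel, standing square to the panel. It tips sideways only, towards machine +y or -y; this point moves with it
- toggle (a joint): Toggle angle, rad: 0 centred, positive when its tip leans to machine +y, negative to -y; stops at +-0.45 (fully over). Spring 0.4 N m/rad returns it to 0 when let go
- key_grip (a point): Middle of the key's black grip bar, 36 mm above the panel surface, on the turning axis, which is the panel's normal. The bar is 64 mm long, 16 mm thick and 32 mm deep (its top 50 mm and its underside 18 mm above the panel, on a round collar)
- key (a joint): Key angle, rad: 0 off, the bar pointing straight up and down the slope; grows as it is turned clockwise seen facing the panel; 1.57 is on, the bar lying across (machine y). Stops at both ends; stays where it is left (friction 0.05 N m). May start up to 0.12
- stand: Steel purge stand, fixed: base plate 220 x 80 x 10 mm, a post, a tilted white rest on top, and a round steel drip dish at the end of the base nearest the robot (under the rest's low end). Origin on the table under the post and the middle of the rest; its +x points along the base away from the dish. It stands on either the left or the right of the machine
- rest_floor (a point): Middle of the rest's floor, 105 mm above the stand's origin. The rest is a trough climbing 30 degrees towards the stand's +x: two U-shaped forks 30 mm long, centred 44 mm below and above this point along the slope, 40 mm clear width, walls 22 mm high, flared lips to 34 mm. Between the forks it is open for the fingers (58 mm), but for an 18 mm wide spine 7 mm below the floor
- rest_nose (a point): Where the tip of the handpiece's nose comes when it lies fully home in the rest
- rest_tail (a point): Where the tail end of the handpiece comes when it lies fully home in the rest
- handpiece: Loose white handpiece, 180 mm long, 0.22 kg: a rounded bar 120 x 34 x 34 mm with a tapering metal nose 45 mm long (19 mm thick) at its -x end and a round tail coupling 15 mm long (26 mm thick) at its +x end. Origin at the centre of the bar's underside; x runs from nose to tail, z up. Starts lying on the grey pad, on the side of the machine away from the stand
- hp_grip (a point): Centre of the handpiece's bar, 17 mm above its underside
- hp_nose (a point): Tip of the handpiece's nose, at handpiece (-105, 0, 17) mm
- hp_tail (a point): Tail end of the handpiece, at handpiece (75, 0, 17) mm
- pad: Thin grey pad under the handpiece, 200 x 120 x 4 mm, fixed; origin under its centre
- case: Black goggles case, 160 x 65 x 45 mm, loose, in front of the machine; not used; origin under its centre
- gel: Clear bottle 170 mm high, 56 mm across, loose; not used; origin under its centre
- jar: Glass jar with steel lid, 100 mm high, 80 mm across, loose; not used; origin under its centre
- bowl: Steel bowl, 120 mm across, 45 mm high, loose; not used; origin under its centre
- spray: White bottle 190 mm high, 60 mm across, loose; not used; origin under its centre
- notes: Pad of green paper notes, 76 x 76 x 20 mm, loose; not used; origin under its centre
- panel (a point): Centre of the control panel's surface, at machine (-130, 0, 90) mm. The panel is 162 mm long up the slope and rises 30 degrees away from the robot: its normal leans 30 degrees from vertical towards machine -x. On it, side by side: a fixed red emergency-stop mushroom at machine y = +115 mm (27 mm high, not used), the toggle at y = 0, the key switch at y = -105 mm
- rest_stop (a point): Foot of the stop across the rest's low end, 62 mm from rest_floor down the slope; the bar's end face rests on it and the nose passes through its slot, 28 mm wide. The stop's floor lip is 4 mm high, its two posts 24 mm

How it is judged (in metres and radians):
On the way, in this order (a step that is already met when the one before it is completed fails the run):
1. the handpiece lies home in the rest, nose down, and is let go (distance between hp_nose and rest_nose below 0.012 m and distance between hp_tail and rest_tail below 0.012 m and contact force between the fingers and handpiece below 0.3 N and linear speed of handpiece below 0.03 m/s), for 0.3 s.
2. the key is turned on (value of joint key above 1.25 rad and distance between hp_nose and rest_nose below 0.012 m and distance between hp_tail and rest_tail below 0.012 m), for 0.1 s.
3. the toggle is held over towards the stand's side, key on, handpiece in the rest (all of step 2 and ((y of stand in the frame of machine above 0 m and value of joint toggle above 0.32 rad) or (y of stand in the frame of machine below 0 m and value of joint toggle below -0.32 rad))), for 0.8 s.
4. the toggle has sprung back to the middle, key still on (all of step 2 and value of joint toggle between -0.06 and 0.06 rad), for 0.15 s.
5. the key is turned back off (value of joint key below 0.2 rad and value of joint toggle between -0.06 and 0.06 rad and distance between hp_nose and rest_nose below 0.012 m and distance between hp_tail and rest_tail below 0.012 m), for 0.1 s.
At the end, for the whole second after the job is handed in: The handpiece rests untouched in the stand with nose tip and tail each within 12 mm of their home points; the key is off (below 0.2 rad); the toggle is centred (within 0.06 rad) (all of step 5 and contact force between the fingers and handpiece below 0.3 N and linear speed of handpiece below 0.03 m/s).
It fails at once if the toggle is pushed the other way, away from the stand's side (more than 0.15 rad) ((y of stand in the frame of machine above 0 m and value of joint toggle below -0.15 rad) or (y of stand in the frame of machine below 0 m and value of joint toggle above 0.15 rad)).
It fails at once if the handpiece is dropped or slammed into the rest (over 60 N) (contact force between handpiece and stand above 60 N).
It fails at once if one of the other loose things is moved by more than 30 mm (distance of any of case, gel, jar, bowl, spray, notes from where it was at the start of the episode above 0.03 m).
It also fails if it takes over 72 s, if anything falls off the work surface, if the arm or the gripper's body presses on something with over 40 N, if the wrist force passes 120 N, or if a joint passes its speed limit or range.

## Robot

A 6-joint arm with a two-finger parallel gripper is mounted at the origin on the work surface. World frame = base frame: x ahead of the robot, y to its left, z up, the work surface at z = 0. Lengths are in m, angles in degrees, forces in N, time in s.
With the tool pointing down it reaches from about 0.375 to 0.9 m from the base axis. Payload 3.1 kg.
Tool frame: the origin (TCP) lies at the very end of the fingers, on their centre line; the grasp point (between the pads) lies 19 mm behind it (grip_point_offset is the distance from the TCP to the grasp point, in m); y points along the fingers, x is the direction in which the jaws open and shut, and the axes are right-handed (so a half turn about y gives the same grasp; the last joint's range is limited). The gripper opens to 87 mm and grips with 3 to 60 N. Pads are 19 mm wide; open, the fingers measure 117 mm over their backs; the gripper's body (75 mm by 190 mm) begins 51 mm behind the grasp point.
Start: joints at [53.027, 30.224, 82.088, -0, 67.689, -10.227], TCP at [0.281, 0.558, 0.223] pointing down, gripper open.
Joint ranges: [-176.69, 176.69], [-43.24, 126.21], [12.49, 139.97], [-82, 262], [0, 151.66], [-163.58, 163.58]. Speed limits (degrees/s): [159.86, 159.86, 180, 180, 180, 180].

## Interface

Orientations are given as a 3x3 rotation matrix whose columns are the frame's x, y, z axes.
In Python, from rig import * gives the robot as it stands.
- The arm moves only by the tool send_rows, never from a script. Its argument "moves" is text: rows parted by semicolons, each of 5 numbers parted by spaces: the finger opening in mm, from 0 to 87, then the shift along the tool's x, y, z in mm, then the turn about the tool's y in degrees. In form: fingers dx dy dz yaw; .... A call has 1 to 20 rows; each row shifts and turns the commanded pose from where the row before left it, along the tool's axes as they then stand; what a row does not reach is not made up. A row lasts 1/12 s, in which the tool goes at most 41.7 mm and 7.16 degrees, less where a joint would pass 70% of its speed; a pose out of reach is approached as far as the arm can. A call is refused whole if a number of a shift passes 41.7 or a number of a turn 7.16, either way. A call with a gripper value outside its range is refused whole. The fingers move at their own pace and stop on an object; the grip force is fixed at half the most. Time passes only in rows, so rows that do not move let the fingers close. It gives the time, the measured TCP pose, the force and the opening at its end, in the units of the state.
- read_state(): the state, without advancing time (a new reading comes with each control period).
- capture(name): name is "scene" or "side" or "wrist"; returns a dict with "image" (384x512x3 uint8, blue, green, red), "z_map" (384x512 float32, m along the optical axis (not along the pixel's ray), 0 where there is no reading), "mtx" (3x3 intrinsics, pixels), "origin" and "rotation" of the camera in the world; the wrist camera has in their place "tool_from_camera" (4x4, takes a point from camera to tool coordinates, whose origin is the TCP and whose axes are the tool frame's). Camera axes: x right, y up, looking along -z (the intrinsics and any distortion apply to the point x, -y, -z); pixel columns grow to the right and rows downward; lengths in m; the calibration is good to about 2 mm. The wrist camera is an equidistant fisheye: a pixel r from the principal point sees the ray r / f radians off the axis. A picture is of the moment at which its call begins: read the wrist's pose just before it.
- hand_in(): hands the job in, once; it reports no verdict.
Trained networks look in a picture, given as the dict that the camera call returned (one of the last four; its "shot" number tells which), for a name from the list of things; names that differ only in an ending like _2 or _b are one class to them, and where a whole thing is asked for, a point or a joint stands for the part that bears it (a point fixed in the world has none). Each returns a list of dicts, best first, with "p" (0 to 1); they miss things now and then, are a little off and sometimes report something else, mostly with a low value. They report only what shows in the picture. A call takes as long as a camera call.
- search_frame(picture, name): "bbox" ([left, top, right, bottom] in pixels, round what is visible of it).
- masks_of(picture, name): "region" (384x512 bool, what is visible of it) and "bbox" ([left, top, right, bottom] in pixels, round what is visible of it).
- mark_of(picture, name): "pixel" ([row, column] in pixels: a listed point, or the origin of a listed thing).
The state is a dict: "time_s": time; "joint_positions": joint angles; "qvel": joint speeds; "tau": joint torques, N m; "position": TCP position; "tcp_rot": TCP orientation; "force": force on the tool from outside, world axes, zero at the start; "moment": the same for the moment, N m; "opening": opening from 0.0 (shut) to 1.0 (fully open).
Only numpy, scipy, OpenCV 4.12 (cv2) and the standard library are available. Lean on these libraries where they do the work, as an engineer would, in place of code of your own. Each camera call takes 0.05 s, during which the arm holds its last target. There are 200 camera calls.

## Working session

There is one attempt and no reset: what is moved stays moved. The work goes in short steps, Python scripts to look and compute and a tool call to move; the robot and the scene stay as the last step left them, time stands still between calls to the robot, and variables do not carry over. Pictures are saved under pics/ and viewed, about 8 in all and at most 12, crops included, and the job is handed in when it is done.

Besides the shell and the picture viewer there is one more tool, called after "Call:" by a JSON object that holds its "api" and its "payload", one argument or row to a line. send_rows: Moves the arm, as the interface text tells. Its arguments: {"type":"object","properties":{"moves":{"type":"string"}},"required":["moves"]}

```bash
ls; mkdir -p pics; cat > h.py <<'E'
from rig import *
import numpy as np, cv2
def world(c,row,col,z=None):
    K=c["mtx"]; z=c["z_map"][int(row),int(col)] if z is None else z
    p=np.array([(col-K[0,2])/K[0,0]*z,-(row-K[1,2])/K[1,1]*z,-z])
    return c["rotation"]@p+c["origin"]
def cloud(c,m):
    r,cc=np.nonzero(m&(c["z_map"]>0)); K=c["mtx"]; z=c["z_map"][r,cc]
    p=np.stack([(cc-K[0,2])/K[0,0]*z,-(r-K[1,2])/K[1,1]*z,-z],1)
    return p@np.array(c["rotation"]).T+c["origin"]
E
python3 - <<'E'
from h import *
s=read_state(); print({k:np.round(v,3).tolist() for k,v in s.items()})
a=capture("scene"); b=capture("side")
for n,c in(("scene",a),("side",b)):
    print(n,np.round(c["origin"],3),np.round(c["rotation"],3).tolist(),np.round(c["mtx"],1).tolist())
    for t in ["machine","stand","handpiece","pad","case","gel","jar","bowl","spray","notes"]:
        for m in masks_of(c,t)[:1]:
            P=cloud(c,m["region"]); print(t,round(m["p"],2),np.round(m["bbox"]),np.round(np.percentile(P,[2,50,98],axis=0),3).tolist() if len(P) else "")
    for t in ["toggle_pivot","toggle_tip","key_grip","rest_floor","rest_nose","rest_tail","hp_grip","hp_nose","hp_tail","panel","rest_stop"]:
        for m in mark_of(c,t)[:1]: print(t,round(m["p"],2),np.round(m["pixel"],1),np.round(world(c,*m["pixel"]),3))
cv2.imwrite("pics/1.png",np.hstack([a["image"],b["image"]])[:, :])
i=np.vstack([a["image"],b["image"]]); cv2.imwrite("pics/a.png",a["image"]);cv2.imwrite("pics/b.png",b["image"])
E
```

```text
pics
{'time_s': 0.0, 'joint_positions': [53.027, 30.279, 82.156, -0.002, 67.688, -10.226], 'qvel': [-0.095, 0.018, -0.027, -0.074, -0.027, -0.003], 'tau': [0.0, -44.004, -17.659, 0.063, 0.058, -0.0], 'position': [0.281, 0.558, 0.222], 'tcp_rot': [[0.45, -0.001, -0.893], [0.893, -0.002, 0.45], [-0.002, -1.0, 0.0]], 'force': [0.244, -0.242, -0.205], 'moment': [-0.005, -0.059, -0.027], 'opening': 1.001}
scene [1.082 0.603 1.385] [[-0.756, -0.542, 0.368], [0.655, -0.627, 0.422], [0.003, 0.56, 0.829]] [[386.2, 0.0, 254.2], [0.0, 386.2, 189.3], [0.0, 0.0, 1.0]]
machine 0.91 [138. 179. 293. 310.] [[0.545, -0.165, 0.019], [0.802, 0.063, 0.201], [0.936, 0.198, 0.286]]
stand 0.75 [212. 133. 258. 175.] [[0.318, -0.339, -0.001], [0.437, -0.292, 0.012], [0.525, -0.254, 0.152]]
handpiece 0.85 [308. 250. 324. 295.] [[0.476, 0.304, 0.022], [0.558, 0.35, 0.036], [0.616, 0.385, 0.043]]
pad 0.74 [293. 248. 344. 303.] [[0.441, 0.277, -0.003], [0.544, 0.347, 0.003], [0.635, 0.41, 0.009]]
case 0.76 [263. 182. 300. 206.] [[0.335, -0.037, 0.014], [0.412, 0.004, 0.041], [0.484, 0.039, 0.048]]
gel 0.64 [273. 
[... 2023 characters left out ...]

spray 0.6 [238. 125. 249. 164.] [[0.657, -0.617, 0.001], [0.681, -0.322, 0.102], [0.742, -0.305, 0.19]]
notes 0.69 [209. 305. 236. 314.] [[0.535, 0.469, 0.015], [0.569, 0.487, 0.02], [0.608, 0.5, 0.023]]
toggle_pivot 0.59 [219.8 297.2] [0.401 0.028 0.02 ]
toggle_tip 0.67 [145.3 282.2] [ 0.539 -0.55   0.001]
key_grip 0.55 [169.9 254.5] [ 0.59  -0.106  0.133]
rest_nose 0.74 [172.2 251.4] [ 0.602 -0.105  0.122]
rest_tail 0.85 [147.3 284.1] [ 0.529 -0.539 -0.003]
hp_grip 0.92 [273.7 239.5] [0.548 0.362 0.042]
hp_nose 0.84 [269.2 268.2] [0.465 0.305 0.022]
hp_tail 0.8 [279.9 218.1] [0.613 0.384 0.024]
panel 0.76 [195.3 244.5] [0.605 0.014 0.095]
rest_stop 0.9 [160.4 309.3] [ 0.39  -0.282  0.094]
```

```bash
python3 - <<'E'
import cv2
a=cv2.imread("pics/a.png");b=cv2.imread("pics/b.png")
a=cv2.resize(a[100:320,130:410],(760,597));b=cv2.resize(b[110:330,130:410],(760,597))
cv2.imwrite("pics/v1.png",a);cv2.imwrite("pics/v2.png",b)
E
```

```text
(no output)
```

View pics/v1.png

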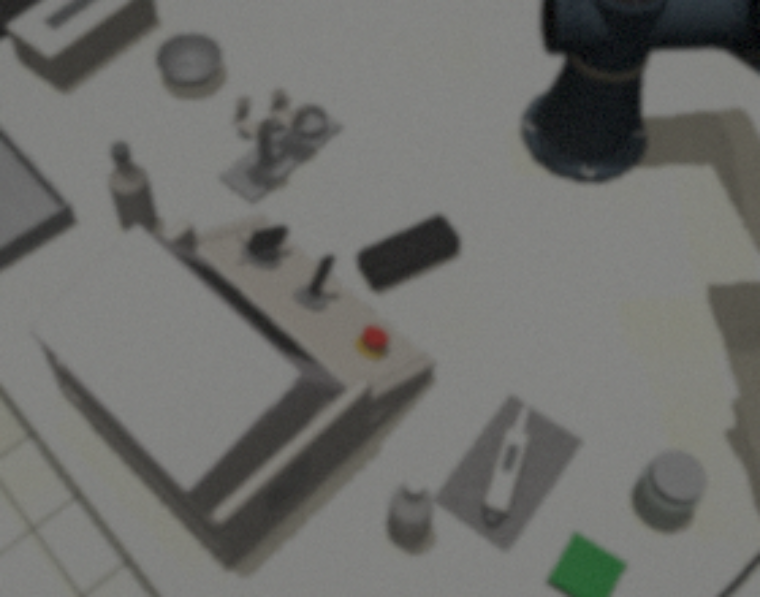

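View pics/v2.png

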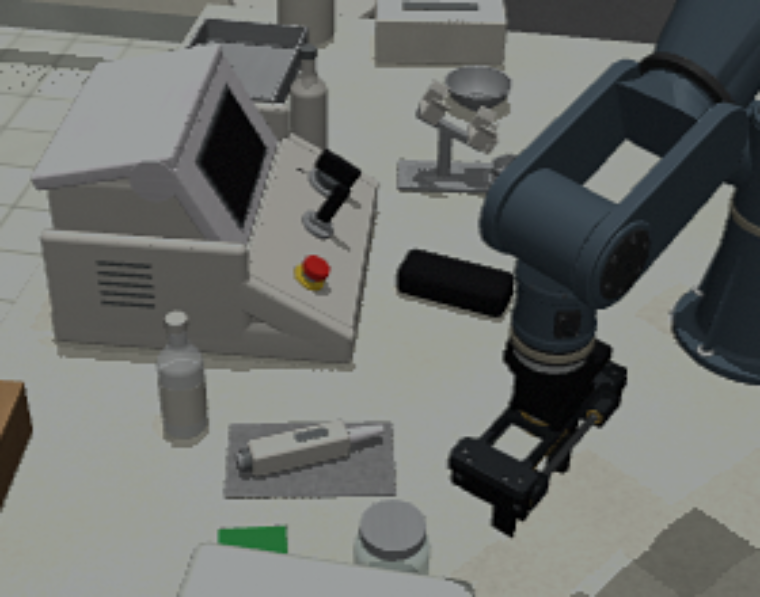

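The stand is on the right (machine -y, around pixel (285,150) in view 1) and the handpiece is on its pad on the left (515,455). The case, jar, gel bottle and notes are clear of the direct path. I'll move over the handpiece and take a wrist look.

Call:
{"api": "send_rows", "payload": {
  "moves": "87 -5 0 -24 0;87 -5 0 -24 0;87 -5 0 -24 0;87 -5 0 -24 0;87 -5 0 -24 0;87 -5 0 -24 0;87 -5 0 -24 0;87 -5 0 -24 0;87 -5 0 -24 0;87 -5 0 -24 0;87 -5 0 -24 0;87 -5 0 -24 0;87 -5 0 -24 0;87 -5 0 -21 0;87 0 0 0 0"
}}

```text
time_s: 3.45
position: [0.551, 0.3429, 0.2226]
tcp_rot: [[0.454, 0.003, -0.891], [0.891, -0.001, 0.454], [0.001, -1.0, -0.003]]
force: [-0.4, -0.1, 0.4]
opening: 0.997
```

Call:
{"api": "send_rows", "payload": {
  "moves": "87 0 0 0 -6.75;87 0 0 0 -6.75;87 0 0 0 -6.75;87 0 0 0 -6.75;87 0 0 0 -6.75;87 0 0 0 -6.75;87 0 0 0 -6.75;87 0 0 0 -6.75;87 0 0 0 0;87 0 0 0 0"
}}

```text
time_s: 4.28
position: [0.5465, 0.3462, 0.2225]
tcp_rot: [[-0.456, -0.0, -0.89], [0.89, 0.0, -0.456], [0.0, -1.0, 0.0]]
force: [-0.3, -0.2, -0.5]
opening: 0.998
```

```bash
cat >> h.py <<'E'
def wcloud(w,s,m=None):
    K=w["mtx"]; z=w["z_map"]; ok=(z>0) if m is None else (z>0)&m
    r,c=np.nonzero(ok); z=z[r,c]
    return wpts(w,s,r,c,z)
def wpts(w,s,r,c,z):
    K=w["mtx"]; x=(np.asarray(c)-K[0,2])/K[0,0]; y=(np.asarray(r)-K[1,2])/K[1,1]
    t=np.hypot(x,y); k=np.where(t>1e-6,np.tan(t)/np.maximum(t,1e-9),1)
    p=np.stack([x*k*z,-y*k*z,-z,np.ones_like(z)],1)
    q=(p@np.array(w["tool_from_camera"]).T)[:,:3]
    return q@np.array(s["tcp_rot"]).T+s["position"]
def wmark(w,s,n):
    m=mark_of(w,n)
    if not m: return None
    r,c=m[0]["pixel"]; z=np.median(w["z_map"][int(r)-1:int(r)+2,int(c)-1:int(c)+2])
    return m[0]["p"],np.round([r,c]),np.round(wpts(w,s,np.array([r]),np.array([c]),np.array([z]))[0],4)
def togo(s,p,yawx):
    "tool-axis mm to world p, and turn so that tool x points at yawx deg"
    R=np.array(s["tcp_rot"]); d=R.T@(np.array(p)-s["position"])*1000
    a=np.degrees(np.arctan2(R[1,0],R[0,0])); return np.round(d,1), round(float((a-yawx+180)%360-180),2)
E
python3 - <<'E'
from h import *
s=read_state(); w=capture("wrist"); print(s["time_s"],np.round(s["position"],3),np.round(s["tcp_rot"],3).tolist(),w["mtx"])
m=masks_of(w,"handpiece")
if m:
    P=wcloud(w,s,m[0]["region"]); print(m[0]["p"],m[0]["bbox"],np.round(np.percentile(P,[2,50,98],axis=0),3).tolist())
    T=P[P[:,2]>0.03]; T=T[T[:,2]<0.05]; 
    rc=cv2.minAreaRect((T[:,:2]*1000).astype(np.float32)); print(rc, len(T))
for n in["hp_grip","hp_nose","hp_tail"]: print(n,wmark(w,s,n))
cv2.imwrite("pics/w1.png",w["image"])
E
```

```text
4.2833 [0.547 0.346 0.223] [[-0.456, -0.0, -0.89], [0.89, 0.0, -0.456], [0.0, -1.0, 0.0]] [[297.31863964   0.         258.16576479]
 [  0.         297.31863964 192.17070503]
 [  0.           0.           1.        ]]
0.7 [242.2, 86.7, 270.5, 226.6] [[0.465, 0.296, 0.025], [0.539, 0.338, 0.038], [0.61, 0.38, 0.041]]
((543.3999633789062, 339.89654541015625), (165.91952514648438, 34.30542755126953), 28.643630981445312) 2797
hp_grip (0.74, array([172., 250.]), array([0.552 , 0.3372, 0.0392]))
hp_nose (0.79, array([ 87., 254.]), array([0.4599, 0.2954, 0.0275]))
hp_tail (0.76, array([228., 254.]), array([0.618 , 0.3758, 0.0303]))
```

View pics/w1.png

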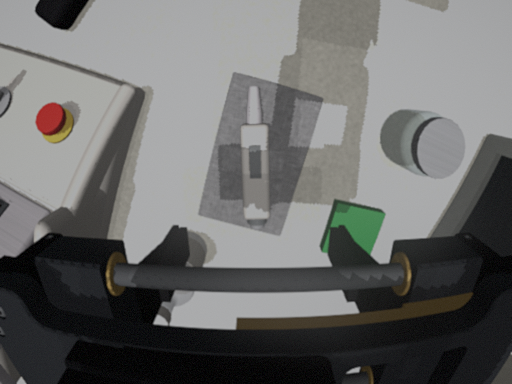

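Call:
{"api": "send_rows", "payload": {
  "moves": "87 -5.8 0 -2.1 -0.7;87 0 30 0 0;87 0 30 0 0;87 0 30 0 0;87 0 30 0 0;87 0 30 0 0;87 0 25 0 0;87 0 20 0 0;87 0 10 0 0;87 0 8 0 0;87 0 2.5 0 0;87 0 0 0 0;0 0 0 0 0;0 0 0 0 0;0 0 0 0 0;0 0 0 0 0;0 0 0 0 0;0 0 0 0 0;0 0 0 0 0;0 0 0 0 0"
}}

```text
time_s: 6.2
position: [0.5516, 0.3415, 0.0071]
tcp_rot: [[-0.469, -0.0, -0.883], [0.883, -0.0, -0.469], [-0.0, -1.0, 0.0]]
force: [-0.1, 0.6, -0.1]
opening: 0.479
```

Call:
{"api": "send_rows", "payload": {
  "moves": "0 0 0 0 0;0 0 0 0 0;0 0 0 0 0;0 0 0 0 0;0 0 -10 0 0;0 0 -30 0 0;0 0 -30 0 0;0 0 -30 0 0;0 0 -30 0 0;0 0 -30 0 0;0 0 -30 0 0;0 0 -30 0 0;0 0 -20 0 0;0 0 0 0 0"
}}

```text
time_s: 7.37
position: [0.5542, 0.3423, 0.253]
tcp_rot: [[-0.469, 0.01, -0.883], [0.883, 0.003, -0.469], [-0.002, -1.0, -0.011]]
force: [1.5, 0.4, -2.3]
opening: 0.392
```

```bash
python3 - <<'E'
from h import *
s=read_state(); a=capture("scene"); b=capture("side")
print(s["opening"],s["position"])
for n,c in(("scene",a),("side",b)):
    m=masks_of(c,"stand")[0]; P=cloud(c,m["region"]); P=P[(P[:,1]>-.36)&(P[:,1]<-.2)]
    B=P[(P[:,2]>0.004)&(P[:,2]<.016)]; print(n,len(B),cv2.minAreaRect((B[:,:2]*1000).astype(np.float32)))
    T=P[P[:,2]>.06]; print("top",np.round([T.min(0),T.mean(0),T.max(0)],3).tolist()); print(cv2.minAreaRect((T[:,:2]*1000).astype(np.float32)))
    m=masks_of(c,"machine")[0]; P=cloud(c,m["region"]); P=P[P[:,2]>.03]
    print("mach",cv2.minAreaRect((P[:,:2]*1000).astype(np.float32)))
print(togo(s,[.44,-.24,.26],90))
E
```

```text
0.3922716262037931 [0.55423729 0.34233477 0.25295668]
scene 0 ((0.0, 0.0), (0.0, 0.0), 0.0)Traceback (most recent call last):
  File "<stdin>", line 7, in <module>
    return umr_minimum(a, axis, None, out, keepdims, initial, where)
ValueError: zero-size array to reduction operation minimum which has no identity
```

Call:
{"api": "send_rows", "payload": {
  "moves": "0 -24 0 18 0;0 -24 0 18 0;0 -24 0 18 0;0 -24 0 18 0;0 -24 0 18 0;0 -24 0 18 0;0 -24 0 18 0;0 -24 0 18 0;0 -24 0 18 0;0 -24 0 18 0;0 -24 0 18 0;0 -24 0 18 0;0 -24 0 18 0;0 -24 0 18 0;0 -24 0 18 0;0 -24 0 18 0;0 -24 0 18 0;0 -24 0 18 0;0 -24 0 18 0;0 -24 0 18 0"
}}

```text
time_s: 9.18
position: [0.4567, -0.2515, 0.2445]
tcp_rot: [[-0.469, -0.004, -0.883], [0.883, 0.004, -0.469], [0.005, -1.0, 0.002]]
force: [0.4, -0.4, -1.3]
opening: 0.387
```

```bash
cat > st.py <<'E'
from h import *
import sys
s=read_state(); w=capture("wrist"); print(s["time_s"],s["position"],s["opening"])
cs=[("wrist",w)]+[(n,capture(n)) for n in sys.argv[2:]]
for n,c in cs:
    m=masks_of(c,"stand")
    if not m: print(n,"no stand"); continue
    P=wcloud(c,s,m[0]["region"]) if n=="wrist" else cloud(c,m[0]["region"])
    P=P[(P[:,1]>-.40)&(P[:,1]<-.2)]
    print(n,m[0]["p"],m[0]["bbox"],len(P)); np.save("stand_%s.npy"%n,P)
    for lo,hi in((.004,.016),(.08,.17)):
        B=P[(P[:,2]>lo)&(P[:,2]<hi)]
        if len(B)>10: print(lo,len(B),cv2.minAreaRect((B[:,:2]*1000).astype(np.float32)))
    for k in["rest_floor","rest_nose","rest_tail","rest_stop"]:
        if n=="wrist": print(k,wmark(w,s,k))
        else:
            for q in mark_of(c,k)[:1]: print(k,q["p"],np.round(q["pixel"]),np.round(world(c,*q["pixel"]),3))
    cv2.imwrite("pics/%s_%s.png"%(sys.argv[1],n),c["image"])
E
python3 st.py s1 scene side
```

```text
9.1833 [ 0.45668491 -0.25150488  0.24450784] 0.3870392749176722
wrist 0.96 [166.8, 38.8, 289.8, 211.6] 6772
0.004 2039 ((406.7805480957031, -306.7111511230469), (192.6029815673828, 79.8740005493164), 6.944357872009277)
0.08 3720 ((441.2998046875, -315.0953369140625), (131.4285888671875, 51.54315185546875), 18.114850997924805)
rest_floor (0.64, array([149., 219.]), array([ 0.4462, -0.3034,  0.0977]))
rest_nose (0.74, array([58., 90.]), array([ 0.4265, -0.5468,  0.006 ]))
rest_tail (0.67, array([216., 196.]), array([ 0.5714, -0.2956,  0.0013]))
rest_stop (0.82, array([ 98., 242.]), array([ 0.3859, -0.2985,  0.2614]))
scene 0.69 [212.3, 135.8, 257.8, 175.5] 892
0.004 460 ((419.61767578125, -300.0679016113281), (222.74159240722656, 82.65474700927734), 7.692381858825684)
0.08 226 ((439.861083984375, -297.6882629394531), (130.3204803466797, 64.46101379394531), 6.827060222625732)
rest_floor 0.82 [146. 228.] [1.082 0.603 1.385]
rest_nose 0.54 [136. 243.] [ 0.304 -0.368  0.001]
rest_tail 0.52 [140. 218.] [ 0.487 -0.313  0.15 ]
rest_stop 0.71 [143. 239.] [ 0.405 -0.275  0.101]
side 0.97 [278.3, 141.6, 327.6, 179.0] 981
0.004 431 ((421.504638671875, -303.6070861816406), (217.60635375976562, 99.41624450683594), 5.945493698120117)
0.08 307 ((441.63189697265625, -296.42657470703125), (125.0934066772461, 69.85468292236328), 6.540627479553223)
rest_floor 0.57 [154. 297.] [ 0.459 -0.472  0.005]
rest_nose 0.53 [165. 321.] [ 0.343 -0.406  0.002]
rest_tail 0.86 [147. 285.] [ 0.497 -0.303  0.135]
rest_stop 0.75 [159. 311.] [ 0.383 -0.279  0.104]
```

View pics/s1_wrist.png

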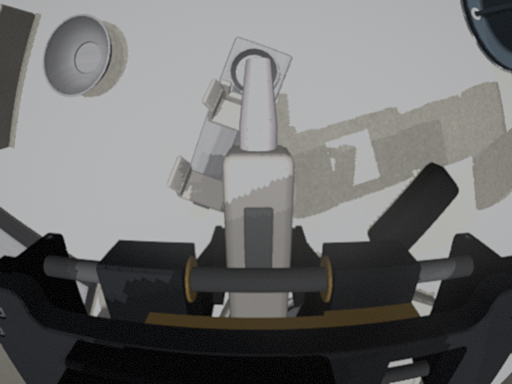

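Call:
{"api": "send_rows", "payload": {
  "moves": "0 0 0 0 6.95;0 0 0 0 6.95;0 0 0 0 6.95;0 18 -9 -7 0;0 18 -8 -7 0;0 18 -8 -7 0;0 0 0 0 0;0 0 0 0 0;0 0 0 0 0"
}}

```text
time_s: 10.83
position: [0.4727, -0.1954, 0.272]
tcp_rot: [[-0.124, -0.0, -0.992], [0.992, -0.001, -0.124], [-0.001, -1.0, 0.0]]
force: [1.4, -0.9, -1.8]
opening: 0.387
```

```bash
python3 st.py s2; python3 - <<'E'
from h import *
from scipy.optimize import least_squares
P=np.load("stand_wrist.npy"); 
for lo in np.arange(.0,.2,.01):
    q=P[(P[:,2]>=lo)&(P[:,2]<lo+.01)]
    if len(q): print(round(lo,2),len(q),np.round(np.r_[q.min(0)[:2],q.max(0)[:2]],3))
i=cv2.imread("pics/s2_wrist.png"); cv2.imwrite("pics/s2c.png",cv2.resize(i[20:300,60:340],(600,600),interpolation=cv2.INTER_CUBIC))
E
```

```text
10.8333 [ 0.47273614 -0.19539103  0.27197417] 0.3867022989735028
wrist no stand
0.0 716 [ 0.308 -0.361  0.554 -0.271]
0.01 1435 [ 0.308 -0.356  0.506 -0.273]
0.02 286 [ 0.323 -0.342  0.378 -0.286]
0.03 300 [ 0.319 -0.345  0.448 -0.282]
0.06 16 [ 0.395 -0.328  0.397 -0.307]
0.07 277 [ 0.385 -0.33   0.43  -0.295]
0.08 692 [ 0.383 -0.332  0.438 -0.294]
0.09 479 [ 0.378 -0.336  0.461 -0.294]
0.1 486 [ 0.383 -0.343  0.472 -0.289]
0.11 314 [ 0.386 -0.342  0.505 -0.286]
0.12 727 [ 0.403 -0.338  0.504 -0.277]
0.13 484 [ 0.462 -0.322  0.501 -0.274]
0.14 174 [ 0.459 -0.328  0.495 -0.274]
0.15 300 [ 0.458 -0.332  0.489 -0.275]
0.16 64 [ 0.474 -0.33   0.485 -0.323][ WARN:0@0.314] global loadsave.cpp:275 findDecoder imread_('pics/s2_wrist.png'): can't open/read file: check file path/integrity
Traceback (most recent call last):
TypeError: 'NoneType' object is not subscriptable
```

```bash
python3 - <<'E'
from h import *
s=read_state(); w=capture("wrist"); P=wcloud(w,s)
P=P[(P[:,0]>.28)&(P[:,0]<.58)&(P[:,1]>-.4)&(P[:,1]<-.2)&(P[:,2]<.19)]; np.save("st2.npy",P)
H=np.zeros((200,300))
u=((.58-P[:,0])*1000).astype(int).clip(0,299); v=((P[:,1]+.4)*1000).astype(int).clip(0,199)
o=np.argsort(P[:,2]); H[v[o],u[o]]=P[o,2]
H=H[::-1]  # row0 = y -0.2 ; col0 = x .58
h=cv2.applyColorMap((H/.19*255).clip(0,255).astype(np.uint8),cv2.COLORMAP_JET); h=cv2.resize(h,(450,300),interpolation=cv2.INTER_NEAREST)
i=cv2.resize(w["image"][20:220,20:280],(390,300))
cv2.imwrite("pics/s2c.png",np.hstack([i,h]))
B=P[(P[:,2]>.005)&(P[:,2]<.015)]; print(cv2.minAreaRect((B[:,:2]*1000).astype(np.float32)))
for n in["stand","rest_floor","rest_nose","rest_tail","rest_stop"]: print(n,wmark(w,s,n))
E
```

```text
((420.2034606933594, -304.5843505859375), (218.94822692871094, 80.7772445678711), 7.113790988922119)
stand (0.64, array([133., 187.]), array([ 0.4463, -0.3036,  0.0104]))
rest_floor (0.81, array([139., 171.]), array([ 0.4433, -0.3028,  0.0959]))
rest_nose None
rest_tail (0.75, array([200., 156.]), array([ 5.580e-01, -3.503e-01,  4.000e-04]))
rest_stop (0.6, array([ 96., 178.]), array([ 0.3921, -0.3053,  0.074 ]))
```

View pics/s2c.png

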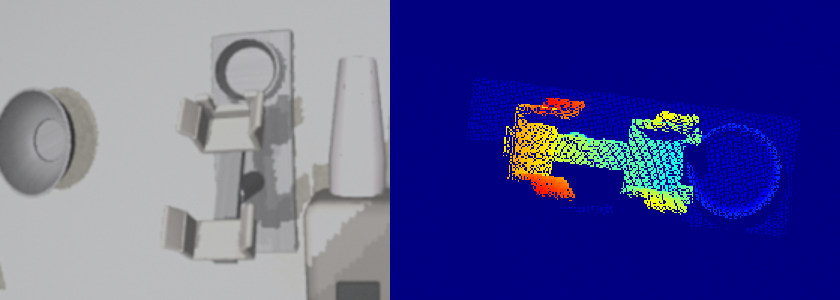

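```bash
python3 - <<'E'
from h import *
P=np.load("st2.npy"); t=np.radians(7.1); c=np.array([.4202,-.3046]); ex=np.array([np.cos(t),np.sin(t)]); ey=np.array([-ex[1],ex[0]])
d=P[:,:2]-c; X=d@ex; Y=d@ey; Z=P[:,2]
top=Z>.06
f=top&(abs(Y)<.012)
for a in np.arange(-.05,.1,.006):
    q=f&(X>=a)&(X<a+.006)
    if q.sum()>3: zz=np.median(Z[q]); print("X %.3f n %d z %.4f  x0(floor) %.4f x0(spine) %.4f"%(a+.003,q.sum(),zz,a+.003-(zz-.105)/np.tan(np.pi/6), a+.003-(zz-.105+.00808)/np.tan(np.pi/6)))
# walls: n>5mm over floor, lateral inner edge
x0=np.median([0.027]); n=(Z-.105)*np.cos(np.pi/6)-(X-x0)*np.sin(np.pi/6); s=(X-x0)*np.cos(np.pi/6)+(Z-.105)*np.sin(np.pi/6)
for lo,hi in((-.06,-.028),(.028,.06)):
  for sg in(1,-1):
    for a in range(4,34,5):
        q=top&(s>lo)&(s<hi)&(Y*sg>.005)&(n>a/1e3)&(n<(a+5)/1e3)
        if q.sum()>3: print(lo,sg,a,q.sum(),np.round(np.percentile(Y[q],[5,50,95])*1000,1))
q=top&(abs(n)<.003); print("floor s range",np.round(np.percentile(s[q],[1,99]),3))
for lo,hi in((-.058,-.03),(.03,.058)):
    q=top&(s>lo)&(s<hi)&(abs(n)<.003); print(np.round(np.percentile(Y[q],[1,50,99])*1e3,1))
E
```

```text
X -0.035 n 50 z 0.0761  x0(floor) 0.0150 x0(spine) 0.0010
X -0.029 n 95 z 0.0750  x0(floor) 0.0229 x0(spine) 0.0089
X -0.023 n 90 z 0.0779  x0(floor) 0.0240 x0(spine) 0.0100
X -0.017 n 92 z 0.0813  x0(floor) 0.0241 x0(spine) 0.0101
X -0.011 n 96 z 0.0847  x0(floor) 0.0241 x0(spine) 0.0101
X -0.005 n 96 z 0.0880  x0(floor) 0.0244 x0(spine) 0.0104
X 0.001 n 93 z 0.0886  x0(floor) 0.0294 x0(spine) 0.0154
X 0.007 n 90 z 0.0864  x0(floor) 0.0391 x0(spine) 0.0251
X 0.013 n 91 z 0.0901  x0(floor) 0.0389 x0(spine) 0.0249
X 0.019 n 85 z 0.0936  x0(floor) 0.0388 x0(spine) 0.0248
X 0.025 n 102 z 0.0970  x0(floor) 0.0388 x0(spine) 0.0248
X 0.031 n 128 z 0.0995  x0(floor) 0.0406 x0(spine) 0.0266
X 0.037 n 134 z 0.1031  x0(floor) 0.0404 x0(spine) 0.0264
X 0.043 n 117 z 0.1070  x0(floor) 0.0396 x0(spine) 0.0256
X 0.049 n 124 z 0.1114  x0(floor) 0.0379 x0(spine) 0.0239
X 0.055 n 128 z 0.1227  x0(floor) 0.0243 x0(spine) 0.0103
X 0.061 n 122 z 0.1264  x0(floor) 0.0240 x0(spine) 0.0100
X 0.067 n 121 z 0.1296  x0(floor) 0.0244 x0(spine) 0.0104
X 0.073 n 125 z 0.1329  x0(floor) 0.0246 x0(spine) 0.0106
X 
[... 269 characters left out ...]
6 1 29 59 [23.8 25.9 32.5]
-0.06 -1 4 39 [-24.8 -20.5 -19.7]
-0.06 -1 9 44 [-24.1 -20.5 -19.8]
-0.06 -1 14 40 [-23.3 -20.6 -19.8]
-0.06 -1 19 73 [-23.2 -21.2 -19.9]
-0.06 -1 24 86 [-25.7 -23.4 -21.8]
-0.06 -1 29 109 [-28.9 -26.5 -24.3]
0.028 1 4 23 [22.1 25.8 26.2]
0.028 1 9 10 [21.3 25.3 26.2]
0.028 1 14 10 [22.6 24.7 25.8]
0.028 1 19 22 [20.3 21.  24.7]
0.028 1 24 43 [22.  23.  24.8]
0.028 1 29 57 [24.6 26.4 32.5]
0.028 -1 4 59 [-21.7 -20.2 -19.6]
0.028 -1 9 40 [-21.5 -20.5 -20. ]
0.028 -1 14 40 [-21.6 -19.8 -19.3]
0.028 -1 19 103 [-22.2 -20.8 -19.6]
0.028 -1 24 122 [-25.4 -23.2 -21.6]
0.028 -1 29 133 [-29.7 -26.3 -24.3]
floor s range [-0.064  0.057]
[-21.5  -1.7  25.6]
[-20.5  -1.4  26.1]
```

Call:
{"api": "send_rows", "payload": {
  "moves": "0 -20.4 8 10.1 0;0 -20.4 8 10.1 0;0 -20.4 8 10.1 0;0 -20.4 8 10.1 0;0 -20.2 8 10.2 0;0 0 10 0 0;0 0 12 0 0;0 0 10 0 0;0 0 0 0 0;0 0 0 0 0"
}}

```text
time_s: 12.07
position: [0.435, -0.3016, 0.1995]
tcp_rot: [[-0.124, -0.001, -0.992], [0.992, 0.001, -0.124], [0.001, -1.0, 0.001]]
force: [0.5, 0.2, -2.8]
opening: 0.39
```

```bash
python3 - <<'E'
from h import *
s=read_state(); print(s["time_s"],s["position"],togo(s,[.4351,-.3027,.16],97.1))
w=capture("wrist")
m=masks_of(w,"handpiece")
for n in["hp_nose","hp_tail","hp_grip"]: print(n,wmark(w,s,n))
if m:
    P=wcloud(w,s,m[0]["region"]); t=np.radians(7.1); ex=np.array([np.cos(t),np.sin(t)]); ey=np.array([-ex[1],ex[0]])
    d=P[:,:2]-s["position"][:2]; X=d@ex;Y=d@ey;Z=P[:,2]-s["position"][2]
    for a in np.arange(-.12,.09,.015):
        q=(X>a)&(X<a+.015)
        if q.sum()>5: print("%.3f n%d Y %s Ztop %.4f"%(a,q.sum(),np.round(np.percentile(Y[q],[3,97])*1e3,1),np.percentile(Z[q],80)))
    print("min X",np.percentile(X,[0.3,1]))
cv2.imwrite("pics/w5.png",w["image"])
E
```

```text
12.0667 [ 0.43497754 -0.3016199   0.19947067] (array([-1.1, 39.5, -0. ]), 0.03)
hp_nose (0.84, array([ 59., 258.]), array([ 0.3329, -0.3152,  0.2198]))
hp_tail None
hp_grip (0.9, array([254., 256.]), array([ 0.4257, -0.3045,  0.2327]))
-0.105 n782 Y [-7.1  5.4] Ztop 0.0211
-0.090 n1053 Y [-8.6  6.8] Ztop 0.0224
-0.075 n1173 Y [-9.6  7.5] Ztop 0.0235
-0.060 n2496 Y [-16.   14.2] Ztop 0.0316
-0.045 n2152 Y [-16.3  14.7] Ztop 0.0321
-0.030 n1867 Y [-16.3  14.6] Ztop 0.0329
-0.015 n1550 Y [-16.5  15. ] Ztop 0.0328
0.000 n9 Y [-17.9  16.2] Ztop 0.0295
0.015 n1149 Y [-16.2  14.5] Ztop 0.0317
0.030 n299 Y [-16.4  15.5] Ztop 0.0315
min X [-0.10324287 -0.10144801]
```

Call:
{"api": "send_rows", "payload": {
  "moves": "0 0 12 0 0;0 0 12 0 0;0 0 12 0 0;0 0 10 0 0;0 0 6 0 0;0 0 4 0 0;0 0 0 0 0"
}}

```text
time_s: 12.9
position: [0.435, -0.302, 0.1435]
tcp_rot: [[-0.124, -0.001, -0.992], [0.992, 0.001, -0.124], [0.001, -1.0, 0.001]]
force: [0.3, 0.6, -3.0]
opening: 0.389
```

Call:
{"api": "send_rows", "payload": {
  "moves": "0 0 2 0 0;0 0 2 0 0;0 0 2 0 0;0 0 2 0 0;0 0 2 0 0;0 0 0 0 0"
}}

```text
time_s: 13.4
position: [0.4349, -0.3025, 0.1344]
tcp_rot: [[-0.124, -0.0, -0.992], [0.992, -0.001, -0.124], [-0.001, -1.0, 0.0]]
force: [-2.0, 0.5, 2.2]
opening: 0.388
```

Call:
{"api": "send_rows", "payload": {
  "moves": "0 0 1.5 0 0;0 0 1.5 0 0;0 0 1.5 0 0;0 0 1.5 0 0;0 0 0 0 0"
}}

```text
time_s: 13.82
position: [0.435, -0.3024, 0.1278]
tcp_rot: [[-0.123, -0.0, -0.992], [0.992, -0.0, -0.123], [-0.0, -1.0, 0.0]]
force: [-3.8, -1.3, 2.7]
opening: 0.385
```

Call:
{"api": "send_rows", "payload": {
  "moves": "0 0 1.5 0 0;0 0 1.5 0 0;0 0 1.5 0 0;0 0 1.5 0 0;0 0 0 0 0"
}}

```text
time_s: 14.23
position: [0.4351, -0.3023, 0.1216]
tcp_rot: [[-0.124, -0.0, -0.992], [0.992, 0.0, -0.124], [0.0, -1.0, 0.0]]
force: [-3.2, -1.2, 2.1]
opening: 0.389
```

Rotating in the grip as planned with low force. Continue.

Call:
{"api": "send_rows", "payload": {
  "moves": "0 0 1.5 0 0;0 0 1.5 0 0;0 0 1.5 0 0;0 0 1.5 0 0;0 0 0 0 0"
}}

```text
time_s: 14.65
position: [0.4356, -0.3023, 0.1158]
tcp_rot: [[-0.123, 0.001, -0.992], [0.992, -0.0, -0.123], [-0.0, -1.0, -0.001]]
force: [-1.6, -0.6, 1.2]
opening: 0.388
```

Call:
{"api": "send_rows", "payload": {
  "moves": "0 0 1.5 0 0;0 0 1.5 0 0;0 0 1.5 0 0;0 0 0 0 0"
}}

```text
time_s: 14.98
position: [0.4358, -0.3024, 0.1114]
tcp_rot: [[-0.123, 0.001, -0.992], [0.992, -0.0, -0.123], [-0.0, -1.0, -0.001]]
force: [-0.4, 0.1, 2.6]
opening: 0.386
```

```bash
cat > hp.py <<'E'
from h import *
import sys
s=read_state(); w=capture("wrist"); print(s["time_s"],np.round(s["position"],4),s["force"])
t=np.radians(7.1); ex=np.array([np.cos(t),np.sin(t)]); ey=np.array([-ex[1],ex[0]])
rf=np.array([.4442,-.3016,.105])
m=masks_of(w,"handpiece")
if m:
    P=wcloud(w,s,m[0]["region"]); d=P-rf; X=d[:,:2]@ex;Y=d[:,:2]@ey;Z=d[:,2]
    q=(X>-.055)&(X<.045)&(abs(Y)<.006); print("top line angle",np.degrees(np.arctan(np.polyfit(X[q],Z[q],1)[0])))
    S=X*.866+Z*.5; N=-X*.5+Z*.866
    for a in np.arange(-.12,.09,.015):
        q=(S>a)&(S<a+.015)
        if q.sum()>5: print("s%.3f n%d Y %s Ntop %.4f"%(a,q.sum(),np.round(np.percentile(Y[q],[3,97])*1e3,1),np.percentile(N[q],80)))
    print("min S",np.percentile(S,[0.3,1]))
n=wmark(w,s,"hp_nose"); print("hp_nose",n)
cv2.imwrite("pics/%s.png"%sys.argv[1],w["image"])
E
python3 hp.py h1
```

```text
14.9833 [ 0.4358 -0.3024  0.1114] [-0.41151933  0.1461893   2.59369176]
hp_nose (0.63, array([ 79., 258.]), array([ 0.34  , -0.3152,  0.0905]))
```

Call:
{"api": "send_rows", "payload": {
  "moves": "0 0 1.5 0 0;0 0 1.5 0 0;0 0 1.5 0 0;0 0 1 0 0;0 0 0 0 0"
}}

```text
time_s: 15.55
position: [0.4351, -0.3023, 0.1059]
tcp_rot: [[-0.124, -0.0, -0.992], [0.992, 0.0, -0.124], [0.0, -1.0, 0.0]]
force: [-0.3, -0.2, 1.8]
opening: 0.388
```

```bash
python3 hp.py h2
```

```text
15.55 [ 0.4351 -0.3023  0.1059] [-0.28633227 -0.19099286  1.7856138 ]
top line angle 27.563591068866526
s-0.105 n380 Y [-6.6  5.9] Ntop 0.0281
s-0.090 n538 Y [-7.8  7. ] Ntop 0.0292
s-0.075 n599 Y [-8.2  8. ] Ntop 0.0297
s-0.060 n1383 Y [-15.6  14.8] Ntop 0.0374
s-0.045 n1721 Y [-15.8  15.5] Ntop 0.0374
s-0.030 n1824 Y [-15.8  15.3] Ntop 0.0379
s-0.015 n1852 Y [-15.9  15.1] Ntop 0.0374
s0.000 n918 Y [-15.7  14.9] Ntop 0.0367
s0.015 n1155 Y [-15.9  15. ] Ntop 0.0353
s0.030 n398 Y [-15.3  15.1] Ntop 0.0351
min S [-0.10352107 -0.10010842]
hp_nose (0.86, array([ 86., 258.]), array([ 0.3434, -0.3144,  0.0783]))
```

View pics/h2.png

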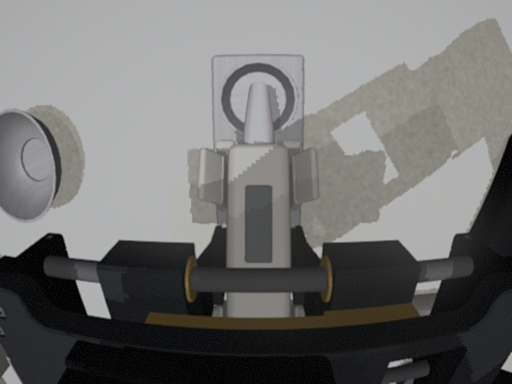

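Call:
{"api": "send_rows", "payload": {
  "moves": "0 0 1 0 0;0 0 1 0 0;0 0 0.6 1 0;0 0 0.6 1 0;0 0 0.6 1 0;0 0 0 0 0"
}}

```text
time_s: 16.2
position: [0.4355, -0.3025, 0.1042]
tcp_rot: [[-0.122, 0.007, -0.993], [0.993, -0.001, -0.122], [-0.002, -1.0, -0.007]]
force: [6.5, 5.8, 12.0]
opening: 0.393
```

```bash
python3 hp.py h3
```

```text
16.2 [ 0.4355 -0.3025  0.1042] [ 6.49082016  5.83043004 12.02124477]
top line angle 29.127906148657907
s-0.120 n19 Y [-12.1   9.7] Ntop 0.0224
s-0.105 n375 Y [-6.9  5.8] Ntop 0.0240
s-0.090 n537 Y [-8.5  7. ] Ntop 0.0255
s-0.075 n556 Y [-9.1  7.9] Ntop 0.0263
s-0.060 n1464 Y [-15.9  14.5] Ntop 0.0344
s-0.045 n1698 Y [-16.   15.3] Ntop 0.0349
s-0.030 n1819 Y [-16.   15.1] Ntop 0.0356
s-0.015 n1891 Y [-16.1  14.9] Ntop 0.0356
s0.000 n797 Y [-16.   14.3] Ntop 0.0351
s0.015 n1263 Y [-15.5  14.8] Ntop 0.0344
s0.030 n309 Y [-15.5  15.3] Ntop 0.0344
min S [-0.10438518 -0.10061773]
hp_nose (0.69, array([ 89., 256.]), array([ 0.3456, -0.3155,  0.0742]))
```

Call:
{"api": "send_rows", "payload": {
  "moves": "0 0 -0.8 -1.5 0;0 0 -0.8 -1 0;50 0 0 0 0;60 0 0 0 0;70 0 0 0 0;70 0 0 0 0;70 0 0 0 0;70 0 0 0 0;70 0 0 0 0;70 0 0 0 0"
}}

```text
time_s: 17.18
position: [0.4346, -0.3024, 0.1038]
tcp_rot: [[-0.124, -0.0, -0.992], [0.992, 0.0, -0.124], [0.0, -1.0, 0.0]]
force: [-0.1, -0.0, -0.7]
opening: 0.79
```

```bash
python3 hp.py h4
```

```text
17.1833 [ 0.4346 -0.3024  0.1038] [-0.06888309 -0.00193891 -0.66407753]
top line angle 28.954214167285958
s-0.120 n23 Y [-11.6  10. ] Ntop 0.0224
s-0.105 n383 Y [-7.3  5.4] Ntop 0.0238
s-0.090 n530 Y [-8.4  6.9] Ntop 0.0252
s-0.075 n570 Y [-9.6  8. ] Ntop 0.0261
s-0.060 n1472 Y [-16.1  14.8] Ntop 0.0343
s-0.045 n1699 Y [-16.3  15.2] Ntop 0.0348
s-0.030 n1819 Y [-16.1  14.9] Ntop 0.0355
s-0.015 n1844 Y [-16.4  14.9] Ntop 0.0355
s0.000 n787 Y [-16.4  15. ] Ntop 0.0352
s0.015 n1384 Y [-16.3  15. ] Ntop 0.0344
s0.030 n239 Y [-16.4  16.2] Ntop 0.0343
min S [-0.10510958 -0.10177978]
hp_nose (0.84, array([ 92., 258.]), array([ 0.3465, -0.3139,  0.075 ]))
```

Call:
{"api": "send_rows", "payload": {
  "moves": "70 0 -4 0 0;70 0 -8 0 0;70 0 -15 0 0;70 0 -25 0 0;70 0 -30 0 0;70 0 -30 0 0;70 0 -30 0 0;70 0 -30 0 0;70 0 -24 0 0;0 27.2 0 -20 0;0 27.2 0 -20 0;0 27.2 0 -20 0;0 27.2 0 -20 0;0 27.2 0 -20 0;0 27.2 0 -20 0;0 27.2 0 -20 0;0 27.2 0 -20 0;0 0 0 0 0;0 0 0 0 0"
}}

```text
time_s: 18.92
position: [0.5668, -0.065, 0.3004]
tcp_rot: [[-0.127, 0.0, -0.992], [0.992, -0.001, -0.127], [-0.001, -1.0, -0.0]]
force: [-0.9, -0.2, -0.1]
opening: 0.134
```

```bash
python3 - <<'E'
from h import *
s=read_state(); w=capture("wrist"); print(s["time_s"],np.round(s["position"],4),s["opening"])
for n in["toggle_pivot","toggle_tip","key_grip","panel"]: print(n,wmark(w,s,n))
P=wcloud(w,s); np.save("mw.npy",P); a=capture("scene"); b=capture("side")
for n,c in(("scene",a),("side",b)):
    m=masks_of(c,"machine")
    if m:
        Q=cloud(c,m[0]["region"]); np.save("m_%s.npy"%n,Q); Q=Q[Q[:,2]>.02]; print(n,m[0]["p"],cv2.minAreaRect((Q[:,:2]*1000).astype(np.float32)))
    for k in["hp_nose","hp_tail","hp_grip"]:
        for q in mark_of(c,k)[:1]: print(k,q["p"],np.round(world(c,*q["pixel"]),3))
cv2.imwrite("pics/m1.png",w["image"])
E
```

```text
18.9167 [ 0.5668 -0.065   0.3004] 0.13391758405233045
toggle_pivot (0.57, array([199., 295.]), array([ 0.5968, -0.0161,  0.1131]))
toggle_tip (0.87, array([184., 307.]), array([ 0.563 , -0.0136,  0.1603]))
key_grip (0.74, array([185., 215.]), array([ 0.5847, -0.1135,  0.1339]))
panel (0.7, array([197., 295.]), array([ 0.595 , -0.016 ,  0.1125]))
scene 0.81 ((734.777587890625, 4.35205078125), (410.6252746582031, 373.4794616699219), 4.329115867614746)
hp_nose 0.74 [ 0.689 -0.307  0.041]
hp_tail 0.56 [ 0.605 -0.134  0.384]
side 0.74 ((736.7850341796875, 6.677825927734375), (410.1969909667969, 381.78533935546875), 4.617422103881836)
hp_nose 0.77 [ 0.34  -0.406  0.001]
hp_tail 0.5 [ 0.544 -0.593 -0.01 ]
hp_grip 0.71 [ 0.424 -0.303  0.128]
```

View pics/m1.png

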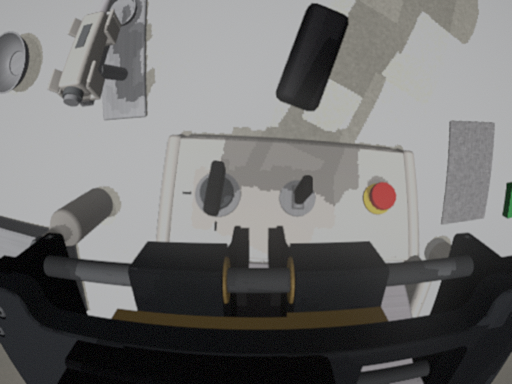

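```bash
python3 - <<'E'
from h import *
P=np.load("mw.npy")
# plane: points near expected panel
q=(P[:,0]>.53)&(P[:,0]<.66)&(P[:,1]>-.17)&(P[:,1]<.17)&(P[:,2]>.04)&(P[:,2]<.15); A=P[q]
c0=np.array([.60,0,.093]); n=np.array([-.5,-.04,.866]); d=n@c0
for th in(.012,.006,.003,.002):
    i=A[abs(A@n-d)<th]; m=i.mean(0); n=np.linalg.svd(i-m,full_matrices=False)[2][2]; n*=np.sign(n[2]); d=n@m
print("n",n,"tilt",np.degrees(np.arccos(n[2])),"yaw",np.degrees(np.arctan2(-n[1],-n[0])),len(i))
for yaw in(np.degrees(np.arctan2(-n[1],-n[0])),4.4):
    t=np.radians(yaw); mx=np.array([np.cos(t),np.sin(t),0]); my=np.array([-mx[1],mx[0],0])
    # edge of panel along my
    h=A@n-d; v=A@my
    k=(h>.03)&(h<.055)
    K=A[k&(v<-.10+0)&(A[:,1]<-.06)&(A[:,1]>-.16)]; T=P[((P@n-d)>.055)&((P@n-d)<.085)&(P[:,1]<.04)&(P[:,1]>-.06)&(P[:,0]<.62)&(P[:,2]<.175)]
    print("yaw",yaw,"key top",K.mean(0),len(K),"in my:",np.percentile(K@my,[3,50,97]),"mx",np.percentile(K@mx,[3,97]))
    top=K[(K@n-d)>.045]; print(cv2.minAreaRect((np.c_[top@np.cross(my,n),top@my]*1000).astype(np.float32)), np.percentile(top@n-d,[50,98]))
    if len(T): print("toggle my",np.percentile(T@my,[3,50,97]),"h",np.max(T@n-d),len(T),T.mean(0),np.percentile(T@np.cross(my,n),[3,97]))
    i2=A[abs(A@n-d)<.003]; print("panel my range",np.percentile(i2@my,[.5,99.5]),"u",np.percentile(i2@np.cross(my,n),[.5,99.5]))
print("d",d)
E
```

```text
n [-0.49896349 -0.0373234   0.86581892] tilt 30.023652698991853 yaw 4.277863895593454 18430
yaw 4.277863895593454 key top [ 0.58826433 -0.11501024  0.13332757] 813 in my: [-0.16797547 -0.15834063 -0.15016312] mx [0.55143262 0.6047933 ]
((565.1754760742188, -159.6900177001953), (16.645763397216797, 63.11542892456055), 84.42549896240234) [0.04951596 0.05123396]
toggle my [-0.07487417 -0.04041161  0.00798953] h 0.08497492313480987 2773 [ 0.38567065 -0.007785    0.04564626] [0.26398436 0.57271302]
panel my range [-0.21387604  0.12277774] u [0.48634872 0.63921302]
yaw 4.4 key top [ 0.58826433 -0.11501024  0.13332757] 813 in my: [-0.16923709 -0.15954154 -0.15135487] mx [0.55110141 0.60444698]
((564.8792724609375, -160.9209747314453), (16.645299911499023, 63.11545181274414), 84.32050323486328) [0.04951596 0.05123396]
toggle my [-0.07554954 -0.04126075  0.0073017 ] h 0.08497492313480987 2773 [ 0.38567065 -0.007785    0.04564626] [0.26396212 0.57261657]
panel my range [-0.21520629  0.12156497] u [0.48617664 0.63936539]
d -0.22165754044674912
```

Call:
{"api": "send_rows", "payload": {
  "moves": "0 0 0 0 3;0 -29 0 1.1 0;0 -29 0 1.1 0;0 -28.6 0 1.2 0;0 0 30 0 0;0 0 30 0 0;0 0 30 0 0;0 0 30 0 0;0 0 20 0 0;0 0 0 0 0;0 0 0 0 0"
}}

```text
time_s: 20.58
position: [0.5689, -0.153, 0.159]
tcp_rot: [[-0.072, -0.002, -0.997], [0.997, 0.001, -0.072], [0.001, -1.0, 0.002]]
force: [-0.0, -0.4, 1.4]
opening: 0.003
```

```bash
python3 - <<'E'
from h import *
s=read_state(); print(s["time_s"],s["position"],s["opening"],togo(s,[.5699,-.1516,.108],94.3))
w=capture("wrist");print("hp_nose",wmark(w,s,"hp_nose")); print(wmark(w,s,"key_grip"))
cv2.imwrite("pics/m2.png",w["image"])
E
```

```text
20.5833 [ 0.56888473 -0.15297322  0.15903906] 0.0033618473176740865 (array([ 1.2, 51. , -1.2]), -0.19)
hp_nose (0.39, array([ 67., 132.]), array([ 0.4539, -0.2895,  0.0322]))
(0.79, array([249., 306.]), array([ 0.5307, -0.1413,  0.2383]))
```

View pics/m2.png

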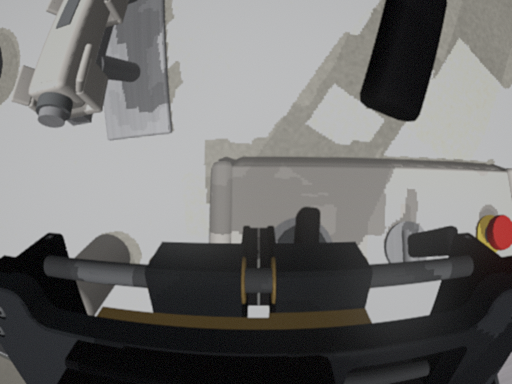

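Call:
{"api": "send_rows", "payload": {
  "moves": "0 1 15 -1 0;0 0 15 0 0;0 0 12 0 0;0 0 9 0 0;0 0 0 0 0;0 5 0 0 0;0 5 0 0 0;0 5 0 0 0;0 5 0 0 0;0 0 0 0 0"
}}

```text
time_s: 21.57
position: [0.5691, -0.1324, 0.1096]
tcp_rot: [[-0.073, 0.001, -0.997], [0.997, -0.003, -0.073], [-0.003, -1.0, -0.001]]
force: [-0.2, -2.7, 0.4]
opening: 0.01
```

Call:
{"api": "send_rows", "payload": {
  "moves": "0 4 0 0 0;0 4 0 0 0;0 4 0 0 0;0 4 0 0 0;0 4 0 0 0;0 0 0 0 0"
}}

```text
time_s: 22.07
position: [0.5664, -0.1129, 0.1091]
tcp_rot: [[-0.072, -0.002, -0.997], [0.997, -0.001, -0.072], [-0.001, -1.0, 0.002]]
force: [-2.9, -4.0, 1.6]
opening: 0.008
```

```bash
cat > k.py <<'E'
from h import *
import sys
s=read_state(); w=capture("wrist"); print(s["time_s"],np.round(s["position"],4),np.round(s["force"],1))
U=np.array([.866*.9972,.866*.0746,.5]); V=np.array([-.0746,.9972,0]); N=np.cross(U,V); N=np.array([-.5*.9972,-.5*.0746,.866])
P=wcloud(w,s); h=P@N+.2217; u=P@U-.5652; v=P@V+.1597
K=(h>.042)&(h<.056)&(np.hypot(u,v)<.036)
print("key pts",K.sum()); 
if K.sum()>30: print(cv2.minAreaRect((np.c_[u,v][K]*1000).astype(np.float32)), np.percentile(u[K],[3,97]),np.percentile(v[K],[3,97]))
T=(h>.06)&(h<.084)&(abs(u)<.02)&(abs(v-.105)<.045)
if T.sum()>10: print("toggle",T.sum(),"v mid",np.percentile(v[T],[5,50,95])-.105,"h",np.percentile(h[T],[5,95]))
cv2.imwrite("pics/%s.png"%sys.argv[1],w["image"])
E
python3 k.py k1
```

```text
22.0667 [ 0.5664 -0.1129  0.1091] [-2.9 -4.   1.6]
key pts 244
((-32.757057189941406, 4.393768310546875), (18.291017532348633, 6.052928447723389), 88.66448974609375) [-0.03560561 -0.02980991] [-0.00414225  0.01200919]
toggle 346 v mid [-0.00677339 -0.00589013 -0.00459012] h [0.06113446 0.07858347]
```

Call:
{"api": "send_rows", "payload": {
  "moves": "0 4 0 0 0;0 4 0 0 0;0 4 0 0 0;0 3 0 0 0;0 0 0 0 0"
}}

```text
time_s: 22.53
position: [0.5658, -0.0959, 0.1086]
tcp_rot: [[-0.072, -0.001, -0.997], [0.997, 0.001, -0.072], [0.002, -1.0, 0.001]]
force: [-2.4, -0.4, 0.7]
opening: 0.002
```

```bash
python3 k.py k2
```

```text
22.5333 [ 0.5658 -0.0959  0.1086] [-2.4 -0.4  0.7]
key pts 63
((-30.46975326538086, 16.423030853271484), (9.745702743530273, 3.127608299255371), 67.99172973632812) [-0.033033   -0.02884223] [0.01221218 0.02047149]
toggle 681 v mid [-0.00643114 -0.00441253  0.0031521 ] h [0.06266718 0.08077565]
```

View pics/k2.png

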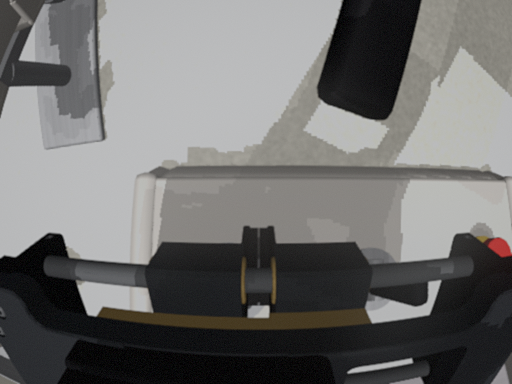

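Call:
{"api": "send_rows", "payload": {
  "moves": "0 0 0 4 0;0 0 -20 0 0;0 0 -30 0 0;0 0 -35 0 0;0 0 -35 0 0;0 12 -35 0 0;0 12 -30 0 0;0 10 0 0 0;0 0 0 0 0;0 0 0 0 0"
}}

```text
time_s: 23.42
position: [0.5596, -0.0631, 0.2934]
tcp_rot: [[-0.073, -0.0, -0.997], [0.997, 0.0, -0.073], [0.0, -1.0, 0.0]]
force: [0.2, -0.8, -0.3]
opening: 0.005
```

```bash
python3 k.py k3; python3 - <<'E'
from h import *
s=read_state()
# toggle finger start: +y side; a=tip
mx=np.array([.9972,.0746]);my=np.array([-.0746,.9972])
for off in(.045,.0):
    p=.566*mx+(-.0547+off)*my; print(p,togo(s,[*p,.14],94.3))
E
```

```text
23.4167 [ 0.5596 -0.0631  0.2934] [ 0.2 -0.8 -0.3]
key pts 757
((0.4169464111328125, 0.5039081573486328), (16.534021377563477, 63.692596435546875), 1.5843708515167236) [-0.00661879  0.00828816] [-0.02857757  0.03017668]
toggle 281 v mid [-0.0064834  -0.00161058  0.0047612 ] h [0.06267259 0.08069019]
[0.56513882 0.03255076] (array([ 95.2, 152.7, -13.1]), -0.17)
[ 0.56849582 -0.01232324] (array([ 50.2, 152.6, -13.2]), -0.17)
```

Call:
{"api": "send_rows", "payload": {
  "moves": "0 33 0 -4.4 0;0 33 0 -4.4 0;0 32 0 -4.4 0;0 0 30 0 0;0 0 35 0 0;0 0 35 0 0;0 0 30 0 0;0 0 18 0 0;0 0 10 0 0;0 0 0 0 0;0 0 0 0 0"
}}

```text
time_s: 24.38
position: [0.5659, 0.0346, 0.135]
tcp_rot: [[-0.071, -0.002, -0.997], [0.997, 0.0, -0.071], [0.0, -1.0, 0.002]]
force: [-0.7, -0.5, 0.2]
opening: 0.004
```

```bash
python3 k.py k4; python3 - <<'E'
from h import *
s=read_state()
mx=np.array([.9972,.0746]);my=np.array([-.0746,.9972])
p=.566*mx+(-.0547+.0005)*my; print(s["position"],p,togo(s,[*p,.135],94.3))
E
```

```text
24.3833 [0.5659 0.0346 0.135 ] [-0.7 -0.5  0.2]
key pts 733
((0.05424976348876953, 0.5389175415039062), (16.381616592407227, 64.6337890625), 1.9064618349075317) [-0.00784784  0.00659956] [-0.02800464  0.03206216]
toggle 523 v mid [-0.00276395  0.03822178  0.04412427] h [0.06332812 0.08231616]
[0.56675682 0.0345881  0.13616752] [ 0.56845852 -0.01182464] (array([-46.4,   1.2,   1.6]), -0.22)
```

Call:
{"api": "send_rows", "payload": {
  "moves": "0 -6 1 -1 0;0 -8 0 0 0;0 -6 0 0 0;0 -6 0 0 0;0 -5 0 0 0;0 -5 0 0 0;0 -4 0 0 0;0 -3 0 0 0;0 -2 0 0 0;0 -1.5 0 0 0;0 0 0 0 0;0 0 0 0 0"
}}

```text
time_s: 25.43
position: [0.5705, -0.0109, 0.1348]
tcp_rot: [[-0.072, 0.0, -0.997], [0.997, 0.001, -0.072], [0.001, -1.0, -0.0]]
force: [1.5, 3.3, 0.0]
opening: 0.004
```

```bash
python3 k.py k5; python3 - <<'E'
from h import *
s=read_state();w=capture("wrist");P=wcloud(w,s)
U=np.array([.866*.9972,.866*.0746,.5]); V=np.array([-.0746,.9972,0]); N=np.array([-.5*.9972,-.5*.0746,.866])
h=P@N+.2217; u=P@U-.5652; v=P@V+.1597-.105
q=(h>.03)&(h<.09)&(v<-.005)&(v>-.06)&(abs(u)<.025)
for a in range(30,86,6):
    k=q&(h>a/1e3)&(h<a/1e3+.006)
    if k.sum()>4: print(a,k.sum(),np.round(np.percentile(v[k],[3,50,97])*1e3,1))
E
```

```text
25.4333 [ 0.5705 -0.0109  0.1348] [1.5 3.3 0. ]
key pts 1785
((-0.01833486557006836, 0.5729255676269531), (16.38106918334961, 63.86713409423828), 1.040158987045288) [-0.00748391  0.00743333] [-0.02761197  0.03130421]
toggle 1083 v mid [-0.02389735 -0.00286335  0.00823817] h [0.06211315 0.08219629]
48 5 [-12.9 -10.9  -9.9]
54 31 [-13.5 -10.8  -9.3]
60 63 [-15.2 -11.8  -5.3]
66 84 [-16.8 -13.7  -5.1]
72 264 [-26.4 -20.   -5.9]
78 37 [-20.8  -6.3  -5.1]
84 23 [-6.6 -5.9 -5. ]
```

View pics/k5.png

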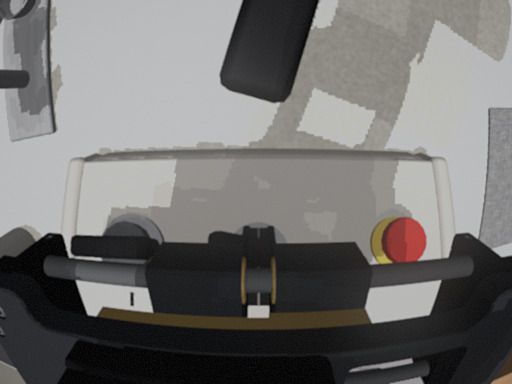

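Call:
{"api": "send_rows", "payload": {
  "moves": "0 -2 0 0 0;0 -2 0 0 0;0 0 0 0 0;0 0 0 0 0"
}}

```text
time_s: 25.87
position: [0.5703, -0.0152, 0.1347]
tcp_rot: [[-0.071, -0.001, -0.997], [0.997, 0.0, -0.071], [0.001, -1.0, 0.001]]
force: [1.0, 4.4, 0.3]
opening: 0.004
```

Call:
{"api": "send_rows", "payload": {
  "moves": "0 -1.5 0 0 0;0 -1.5 0 0 0;0 0 0 0 0;0 0 0 0 0"
}}

```text
time_s: 26.2
position: [0.5703, -0.0166, 0.1346]
tcp_rot: [[-0.071, -0.001, -0.997], [0.997, 0.003, -0.071], [0.003, -1.0, 0.001]]
force: [0.8, 8.3, 0.5]
opening: 0.007
```

Call:
{"api": "send_rows", "payload": {
  "moves": "0 0 0 0 0;0 0 0 0 0;0 0 0 0 0;0 0 0 0 0;0 0 0 0 0;0 0 0 0 0;0 0 0 0 0;0 0 0 0 0;0 0 0 0 0;0 0 0 0 0;0 0 0 0 0;0 0 0 0 0;0 0 0 0 0;0 0 0 0 0;0 0 0 0 0;0 0 0 0 0"
}}

```text
time_s: 27.53
position: [0.5703, -0.0166, 0.1346]
tcp_rot: [[-0.071, -0.001, -0.997], [0.997, 0.003, -0.071], [0.003, -1.0, 0.001]]
force: [0.6, 8.5, -0.6]
opening: 0.009
```

Call:
{"api": "send_rows", "payload": {
  "moves": "0 4 0 0 0;0 4 0 0 0;0 4 0 0 0;0 4 0 0 0;0 4 0 0 0;0 4 0 0 0;0 4 0 0 0;0 4 0 0 0;0 6 0 0 0;0 10 0 0 0;0 0 -20 0 0;0 0 -35 0 0;0 0 -35 0 0;0 0 -35 0 0;0 0 -30 0 0;0 -33 0 3 0;0 -33 0 3 0;0 -25 0 3 0;0 0 0 0 0;0 0 0 0 0"
}}

```text
time_s: 29.2
position: [0.5649, -0.0622, 0.2898]
tcp_rot: [[-0.069, -0.0, -0.998], [0.998, 0.001, -0.069], [0.001, -1.0, 0.0]]
force: [0.1, -0.1, -0.5]
opening: 0.008
```

```bash
python3 k.py k6
```

```text
29.2 [ 0.5649 -0.0622  0.2898] [ 0.1 -0.1 -0.5]
key pts 796
((0.4432859420776367, -0.15776824951171875), (16.54916763305664, 64.41273498535156), 1.6373306512832642) [-0.00660282  0.00857323] [-0.02904463  0.02997823]
toggle 280 v mid [-0.0064188  -0.00183032  0.00430952] h [0.06388416 0.08085516]
```

```bash
python3 - <<'E'
from h import *
s=read_state(); mx=np.array([.9972,.0746]);my=np.array([-.0746,.9972])
for n in("scene","side"):
    Q=np.load("m_%s.npy"%n); a=Q[:,:2]@mx; b=Q[:,:2]@my
    for lo in(.15,.18,.21,.24,.27):
        k=(Q[:,2]>lo)&(Q[:,2]<lo+.03)&(b<-.08)&(b>-.25)&(a>.62)
        if k.sum()>5: print(n,lo,k.sum(),np.percentile(a[k],[2,10]))
for a,b,z in((.543,-.034,.2),(.543,-.034,.098)):
    p=a*mx+(-.1597+b)*my; print(p,togo(s,[*p,z],94.3))
E
```

```text
scene 0.15 93 [0.66806567 0.6722574 ]
scene 0.18 48 [0.67925401 0.68872825]
scene 0.21 59 [0.71499864 0.71826936]
scene 0.24 1145 [0.737842   0.83197068]
scene 0.27 708 [0.75575466 0.76277879]
side 0.15 172 [0.66728791 0.67438344]
side 0.18 105 [0.69976729 0.70256241]
side 0.21 102 [0.7157734  0.71891604]
side 0.24 484 [0.73449583 0.74080132]
side 0.27 346 [0.75173225 0.75451992]
[ 0.55592962 -0.15264984] (array([-90.6,  89.6,  15.2]), -0.25)
[ 0.55592962 -0.15264984] (array([-90.7, 191.6,  15.2]), -0.25)
```

Call:
{"api": "send_rows", "payload": {
  "moves": "0 -30.2 0 5.1 0;0 -30.2 0 5.1 0;0 -30.2 0 5.1 0;0 0 35 0 0;0 0 35 0 0;0 0 35 0 0;0 0 35 0 0;0 0 25 0 0;0 0 15 0 0;0 0 11 0 0;0 0 0 0 0;0 0 0 0 0"
}}

```text
time_s: 30.25
position: [0.5566, -0.1524, 0.0988]
tcp_rot: [[-0.073, -0.0, -0.997], [0.997, 0.0, -0.073], [0.0, -1.0, 0.0]]
force: [0.4, 0.4, 0.1]
opening: 0.005
```

```bash
python3 k.py k7; python3 - <<'E'
from h import *
s=read_state(); mx=np.array([.9972,.0746]);my=np.array([-.0746,.9972])
for a,b,z in((.543,-.032,.098),(.583,-.032,.121),(.597,-.020,.129)):
    p=a*mx+(-.1597+b)*my; print(p,togo(s,[*p,z],94.3))
E
```

```text
30.25 [ 0.5566 -0.1524  0.0988] [0.4 0.4 0.1]
key pts 125
((-3.7066030502319336, -0.41779327392578125), (63.779476165771484, 10.312445640563965), 87.91976165771484) [-0.00677675  0.00045719] [-0.03234319  0.0306866 ]
[ 0.55578042 -0.15065544] (array([2.3, 1.7, 1.2]), -0.14)
[ 0.59566842 -0.14767144] (array([  2.4, -21.3, -38.8]), -0.14)
[ 0.60873402 -0.13466064] (array([ 14.4, -29.3, -52.8]), -0.14)
```

Call:
{"api": "send_rows", "payload": {
  "moves": "0 0.5 -1 -4 0;0 0.5 -2 -4 0;0 0.5 -2 -4 0;0 0.5 -2.3 -4 0;0 0 -2.3 -4 0;0 0 -2.3 -4 0;0 0 0 0 0"
}}

```text
time_s: 30.88
position: [0.5805, -0.1502, 0.1115]
tcp_rot: [[-0.072, 0.0, -0.997], [0.997, -0.001, -0.072], [-0.001, -1.0, -0.0]]
force: [-1.9, -2.0, 1.2]
opening: 0.005
```

Call:
{"api": "send_rows", "payload": {
  "moves": "0 0 -2.3 -4 0;0 0 -2.3 -4 0;0 0 -2.3 -4 0;0 0 -1.8 -3 0;0 0 0 0 0"
}}

```text
time_s: 31.3
position: [0.5972, -0.1488, 0.1202]
tcp_rot: [[-0.072, 0.004, -0.997], [0.997, -0.001, -0.072], [-0.002, -1.0, -0.004]]
force: [-0.2, -1.5, 0.1]
opening: 0.005
```

Call:
{"api": "send_rows", "payload": {
  "moves": "0 3 -2 -3.5 0;0 3 -2 -3.5 0;0 3 -2 -3.5 0;0 2 -2 -3.5 0;0 0 0 0 0"
}}

```text
time_s: 31.72
position: [0.6097, -0.1358, 0.1281]
tcp_rot: [[-0.072, 0.003, -0.997], [0.997, -0.0, -0.072], [-0.0, -1.0, -0.003]]
force: [0.1, -1.3, -0.3]
opening: 0.007
```

Call:
{"api": "send_rows", "payload": {
  "moves": "0 1.5 0 0 0;0 1.5 0 0 0;0 0 0 0 0;0 0 0 0 0"
}}

```text
time_s: 32.05
position: [0.6085, -0.1337, 0.1278]
tcp_rot: [[-0.072, 0.001, -0.997], [0.997, -0.0, -0.072], [-0.001, -1.0, -0.001]]
force: [1.2, -2.6, 0.9]
opening: 0.005
```

Call:
{"api": "send_rows", "payload": {
  "moves": "0 -5 0 0 0;0 -10 0 0 0;0 -5 -10 0 0;0 0 -30 0 0;0 0 -35 0 0;0 0 -35 0 0;0 0 -35 0 0;0 0 -25 0 0;0 28 0 10 0;0 28 0 10 0;0 28 0 14 0;0 0 0 0 0;0 0 0 0 0"
}}

```text
time_s: 33.13
position: [0.5683, -0.0712, 0.2982]
tcp_rot: [[-0.073, -0.0, -0.997], [0.997, 0.0, -0.073], [0.0, -1.0, 0.0]]
force: [0.4, -0.2, -0.2]
opening: 0.006
```

```bash
python3 k.py k8; cat > fin.py <<'E'
from h import *
s=read_state(); w=capture("wrist"); P=wcloud(w,s)
t=np.radians(7.1); ex=np.array([np.cos(t),np.sin(t)]); ey=np.array([-ex[1],ex[0]]); d=P-np.array([.4442,-.3016,.105])
X=d[:,:2]@ex;Y=d[:,:2]@ey;Z=d[:,2];S=X*.866+Z*.5;N=-X*.5+Z*.866
q=(abs(Y)<.018)&(N>.015)&(N<.045)&(abs(S)<.13); print("hp",q.sum(),np.percentile(S[q],[.5,99.5]),np.percentile(N[q],[50,90]))
E
python3 fin.py
```

```text
33.1333 [ 0.5683 -0.0712  0.2982] [ 0.4 -0.2 -0.2]
key pts 746
((-0.06641006469726562, 0.10741710662841797), (16.547119140625, 63.33973693847656), 85.25305938720703) [-0.02813453  0.02988999] [-0.00802914  0.00907748]
toggle 285 v mid [-0.00634296 -0.00159523  0.00465929] h [0.06426976 0.08060951]
hp 2479 [-0.10131487  0.07407132] [0.03264262 0.03476365]
```

View pics/k8.png

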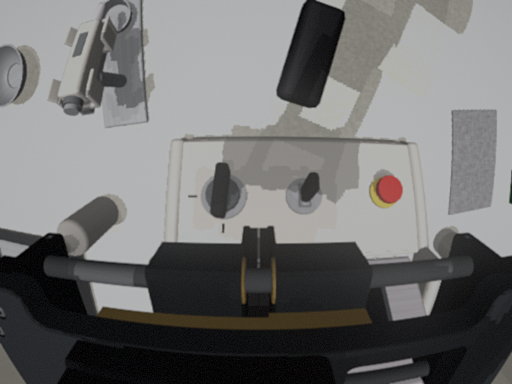

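The key at (190,220) points up the slope again, about 0.08 rad. The toggle is upright and the handpiece is lying in the rest. Handing in.

```bash
python3 -c "
from rig import *
print(hand_in(), read_state()['time_s'])"
```

```text
the job is handed in; nothing more can be done
the job is handed in; nothing more can be done
```

The whole sequence is done and the job is handed in, at about 33 s on the robot's clock; the hand-in gave no verdict.

- **Handpiece:** I laid it in the tilted rest. It turned nose-down against the upper fork, then slid to the lower stop and was let go. The wrist force read at the end of each move stayed below about 15 N. The last depth check put its tail at +74 mm along the slope, against about 73 mm expected. The visible nose end read −101 mm against −107 mm for the tip; that is a trimmed edge reading, so it falls a little short of the tip.
- **Key:** It measured about 1.54 to 1.6 rad after turning on. After turning back it measured about 0.08 rad, below the 0.2 limit.
- **Toggle:** I pushed it towards the stand (machine −y) until the force rose at the stop, and held it there for about 1.5 s. It sprang back and measured centred. My first push fell short, at about 0.3 rad by depth, so I pressed about 6 mm further.
- **Other things:** I saw none of the loose things disturbed in the wrist pictures, but I did not measure them again.
- **Failed or disagreeing checks:** The networks missed the stand in one wrist picture. They gave wrong handpiece points in the scene and side views, apart from the grip point in the side view. I used the wrist depth data instead.

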